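# Rake scattered bones into parallel rows in a finds tray

## Robot

A 6-joint arm with a two-finger parallel gripper is mounted at the origin on the work surface. World frame = base frame: x ahead of the robot, y to its left, z up, the work surface at z = 0. Lengths are in mm, angles in rad, forces in N, time in s.
With the tool pointing down it reaches from about 300 to 775 mm from the base axis. Payload 14.6 kg.
Tool frame: the origin (TCP) lies midway between the tips of the shut fingers; the grasp point (between the pads) lies 19 mm behind it (manip.grip_depth is the distance from the TCP to the grasp point, in mm); x points along the fingers, y is the direction in which the jaws open and shut, and the axes are right-handed (so a half turn about x gives the same grasp; the last joint's range is limited). The gripper opens to 94 mm and grips with 3 to 60 N. Pads are 16 mm wide; open, the fingers measure 119 mm over their backs; the gripper's body (75 mm by 177 mm) begins 78 mm behind the grasp point.
Start: joints at [1.091, 0.3, 1.521, -0, 1.321, -0.067], TCP at [220.643, 503.792, 205.446] pointing down, gripper open.
Joint ranges: [-3.03, 3.03], [-0.79, 2.21], [0.23, 2.52], [-1.04, 4.18], [0, 3.07], [-2.55, 2.55]. Speed limits (rad/s): [2.22, 2.22, 2.57, 3.14, 3.14, 3.14].

## Interface

Orientations are given as [roll, pitch, yaw] about the fixed x, y, z axes, in that order (R = Rz(yaw) Ry(pitch) Rx(roll)).
In Python, from cell import readout, cams, ticket, manip gives the robot as it stands. The module is installed in compiled form; this text tells all that it offers.
- The arm moves only by the tool apply_moves, never from a script. Its argument "plan" is one flat list of numbers, 7 for each row, row after row: the turn, a rotation vector about the tool's x, y, z in rad, then the shift along the tool's x, y, z in m, then the opening in per cent of the stroke, from 0 (shut) to 100 (fully open). In form: [wx, wy, wz, x, y, z, fingers, wx, wy, wz, x, y, z, fingers, ...]. A call has 1 to 5 rows; each row shifts and turns the commanded pose from where the row before left it, along the tool's axes as they then stand; what a row does not reach is not made up. A row lasts 1/8 s, in which the tool goes at most 62.5 mm and 10.7 degrees, less where a joint would pass 70% of its speed; a pose out of reach is approached as far as the arm can. A call with a gripper value outside its range is refused whole. The fingers move at their own pace and stop on an object; "force" is the grip in N (left out, the last holds). Time passes only in rows, so rows that do not move let the fingers close. It gives the time, the measured TCP pose, the force and the opening at its end, in the units of the state.
- readout.read_state(): the state, without advancing time (a new reading comes with each control period).
- cams.camera(name): name is "scene" or "top" or "wrist"; returns a dict with "image" (480x640x3 uint8, red, green, blue), "fovy" (degrees; the focal length in pixels is half the picture's height over the tangent of half this angle, whatever the lens; pixels are square), "cx", "cy" (the principal point, pixels), "position" and "orientation" of the camera in the world; the wrist camera has in their place "T_tool_cam" (4x4, takes a point from camera to tool coordinates, whose origin is the TCP and whose axes are the tool frame's). Camera axes: x right, y down, z forward; pixel columns grow to the right and rows downward; lengths in mm; the calibration is good to about 2 mm. A picture is of the moment at which its call begins: read the wrist's pose just before it. There is no depth.
- ticket.sign_off(): hands the job in, once; it reports no verdict.
The state is a dict: "clock": time; "joints": joint angles; "qd": joint speeds; "effort": joint torques, N m; "eef_pos": TCP position; "eef_rot": TCP orientation; "wrist_force": force on the tool from outside, world axes, zero at the start; "moment": the same for the moment, N m; "finger_gap": finger opening in mm.
Only numpy, scipy, OpenCV 4.12 (cv2) and the standard library are available. Lean on these libraries where they do the work, as an engineer would, in place of code of your own. Each camera call takes 0.05 s, during which the arm holds its last target.

## Task

Take the small wooden rake from the desk and rake the four bones scattered in the cream tray up against the end of the tray nearest the calipers, so that they lie parallel, row behind row, each straight across the tray and flat on its floor, ready to be measured. The bones are fragile: move them gently and only with the rake, never with the gripper. Then put the rake back down on the desk, clear of the tray, and leave the calipers where they are.

Things in the scene. Friction and masses are not known exactly. Their poses are not given: they have to be found in the camera images.
- tray: shallow cream plastic tray, fixed. Inside 190 mm (its x) by 400 mm (its y, left-right seen from the robot), walls 4 mm, lip to 10 mm outside the inner faces; floor top 6 mm, rim top 28 mm above its origin (centre of the underside, at desk height). x points away from the robot, y to its left, turned up to 9 degrees. The calipers lie beyond either its +y or its -y end
- bone1_center (a point): rod-like brown leg bone lying in the tray, 110 mm long, thin round shaft 11 mm thick, joints at both ends 17 mm wide and 14 mm high, 22 g; the point is its centre, 7 mm above the surface it lies on; x runs along the bone, z up as it first lies
- bone2_center (a point): rod-like brown leg bone lying in the tray, 110 mm long, thin round shaft 11 mm thick, joints at both ends 17 mm wide and 14 mm high, 22 g; the point is its centre, 7 mm above the surface it lies on; x runs along the bone, z up as it first lies
- bone3_center (a point): rod-like brown leg bone lying in the tray, 110 mm long, thin round shaft 11 mm thick, joints at both ends 17 mm wide and 14 mm high, 22 g; the point is its centre, 7 mm above the surface it lies on; x runs along the bone, z up as it first lies
- bone4_center (a point): rod-like brown leg bone lying in the tray, 110 mm long, thin round shaft 11 mm thick, joints at both ends 17 mm wide and 14 mm high, 22 g; the point is its centre, 7 mm above the surface it lies on; x runs along the bone, z up as it first lies
- rake_grip (a point): small wooden rake, 160 g, on the desk beyond the end of the tray away from the calipers, lying on its teeth tips and its handle's end (handle slopes down 12 degrees to its end). Point: where to grip, near the balance point, on the handle's centre line. Axes of the rake: x along the handle to the head, y along the head, z up the teeth. Handle 20 mm wide (y), 18 mm high, its end 155 mm away in -x
- rake_tips (a point): the rake's working edge: middle of the row of teeth tips, 55 mm ahead (x) of rake_grip and 52 mm below it (z); same axes. Eight round teeth 8 mm thick, 20 mm apart along y, 40 mm long, under a head bar 22 mm (x) by 164 mm (y) whose top is 60 mm above the tips. With its handle level and the tips on the tray floor, the handle clears the rim by 21 mm
- calipers_center (a point): steel digital calipers with a grey display, lying flat on the desk beyond one end of the tray: 236 mm long along its x, 82 mm wide, 12 mm high; the point is the middle of the beam, 5 mm above the desk. Not to be disturbed
Mind the look-alikes: they are no part of the job. What is shaped like the part that bears bone3_center but blue or red is not meant.

How it is judged:
By the outcome, as a careful person would: the job done as asked, in the order asked, and still so for the second after the job is handed in, with the robot touching nothing.
It also fails if it takes over 58 s, if anything falls off the work surface, if the arm or the gripper's body presses on something with over 40 N, if the wrist force passes 120 N, or if a joint passes its speed limit or range.

## Working session

There is one attempt and no reset: what is moved stays moved. The work goes in short steps, Python scripts to look and compute and a tool call to move; the robot and the scene stay as the last step left them, time stands still between calls to the robot, and variables do not carry over. Pictures are saved under pics/ and viewed, and the job is handed in when it is done.

Besides the shell and the picture viewer there is one more tool, called as name(argument=value, ...) on one line, values as JSON. apply_moves: Moves the arm, as the interface text tells. Its arguments: {"type":"object","properties":{"plan":{"type":"array","items":{"type":"number"}},"force":{"type":"number"}},"required":["plan"]}

```bash
mkdir -p pics; cat > h.py <<'E'
import numpy as np, cv2
from scipy.spatial.transform import Rotation as R
from cell import readout, cams, ticket, manip
def st(): return readout.read_state()
def snap(n,f):
    s=st(); c=cams.camera(n); cv2.imwrite('pics/'+f,c['image'][:,:,::-1]); return s,c
E
python3 - <<'E'
from h import *
for n in ['scene','top','wrist']:
    s,c=snap(n,n+'0.png')
    print({k:v for k,v in c.items() if k!='image'})
print(s, manip.grip_depth)
E
```

```text
{'fovy': 48.01494718686542, 'cx': 313.17832096425326, 'cy': 229.55854620375237, 'position': array([ 815.02565069,  588.87211971, 1016.53659156]), 'orientation': array([-2.51138015, -0.01432255,  2.63754147])}
{'fovy': 57.238994510976504, 'cx': 319.028199002901, 'cy': 242.71514799905478, 'position': array([299.54652428,  -2.63664796, 905.51011859]), 'orientation': array([-2.95959297, -0.03500876, -1.55169888])}
{'fovy': 61.75451720950609, 'cx': 324.81191812168487, 'cy': 243.65318937165588, 'T_tool_cam': array([[-9.97201211e-04, -2.35532533e-01,  9.71865953e-01,
        -1.80109003e+02],
       [ 9.99999499e-01, -1.46362023e-04,  9.90597201e-04,
         5.18565286e-01],
       [-9.10736011e-05,  9.71866454e-01,  2.35532561e-01,
        -6.69134839e+01],
       [ 0.00000000e+00,  0.00000000e+00,  0.00000000e+00,
         1.00000000e+00]])}
{'clock': 0.1, 'joints': array([ 1.09137836e+00,  3.00432390e-01,  1.52153137e+00, -9.49353210e-06,
        1.32068930e+00, -6.66070728e-02]), 'qd': array([ 9.13192346e-04, -2.05100671e-03, -1.48447408e-03,  2.07793346e-04,
        1.52793345e-03,  3.35644090e-05]), 'effort': array([ 1.62058379e-03, -5.32639682e+01, -3.53288591e+01,  7.09515531e-02,
        2.34733050e-02, -8.37524823e-06]), 'eef_pos': array([220.55021137, 503.58202833, 204.9285909 ]), 'eef_rot': array([-1.62873174,  1.56973589, -2.04154028]), 'wrist_force': array([ 0.31460016, -0.11006505,  0.1396047 ]), 'moment': array([ 0.03864419, -0.01049895,  0.05129958]), 'finger_gap': 93.86214585487409} 18.8
```

View pics/scene0.png

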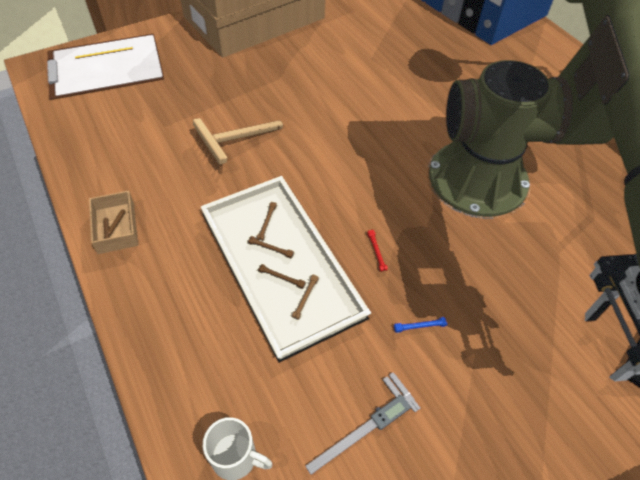

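View pics/top0.png

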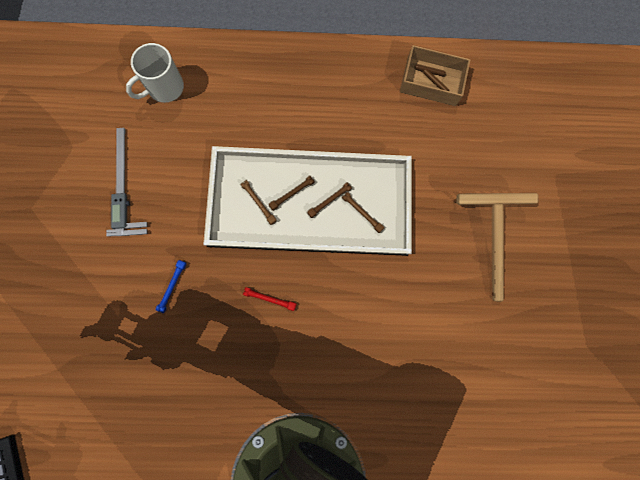

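View pics/wrist0.png

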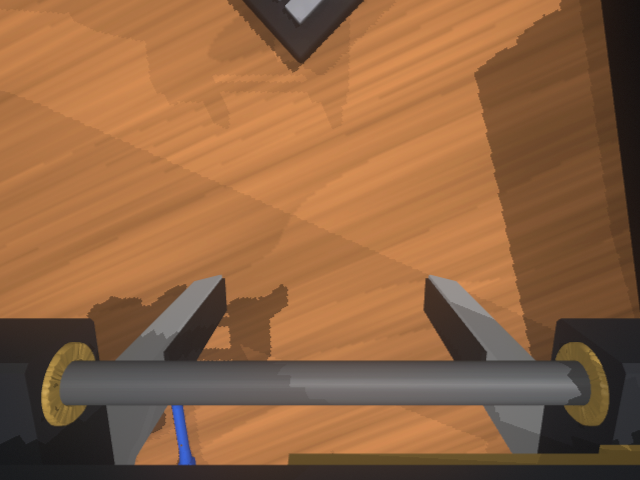

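The calipers are beyond the tray's +y end (left in the top view, columns 105–150). The rake is at the −y end, with its handle pointing toward the robot. The four bones make a chevron pattern across columns 240–385. Next I'll measure positions.

```bash
cat >> h.py <<'E'
def Rc(c): return R.from_euler('xyz',c['orientation']).as_matrix()
def ray(c,uv,z):
    f=240/np.tan(np.radians(c['fovy'])/2)
    uv=np.atleast_2d(np.array(uv,float))
    d=np.c_[(uv[:,0]-c['cx'])/f,(uv[:,1]-c['cy'])/f,np.ones(len(uv))]@Rc(c).T
    p=np.array(c['position']); t=(z-p[2])/d[:,2]
    return p+d*t[:,None]
def proj(c,P):
    f=240/np.tan(np.radians(c['fovy'])/2)
    q=(np.atleast_2d(P)-c['position'])@Rc(c)
    return np.c_[c['cx']+f*q[:,0]/q[:,2],c['cy']+f*q[:,1]/q[:,2]]
def traymask(c):
    im=c['image'].astype(int); h=cv2.cvtColor(c['image'],cv2.COLOR_RGB2HSV)
    return h
def bones(c,x0,x1,y0,y1,thr=130):
    h=cv2.cvtColor(c['image'],cv2.COLOR_RGB2HSV)
    m=((h[:,:,1]>90)&(h[:,:,2]<thr+40)).astype(np.uint8); k=np.zeros_like(m);k[y0:y1,x0:x1]=1
    m*=k; n,l,s,ce=cv2.connectedComponentsWithStats(m); out=[]
    for i in range(1,n):
        if s[i,4]>60:
            pts=np.argwhere(l==i)[:,::-1]; out.append((s[i,4],cv2.minAreaRect(pts.astype(np.float32))))
    return m,out
E
python3 - <<'E'
from h import *
s,c=snap('top','t1.png')
f=R.from_euler('xyz',s['eef_rot']).as_matrix(); print(f.round(3))
h=cv2.cvtColor(c['image'],cv2.COLOR_RGB2HSV)
m=((h[:,:,1]<60)&(h[:,:,2]>110)).astype(np.uint8); k=m*0;k[130:270,190:430]=1;m*=k
n,l,ss,ce=cv2.connectedComponentsWithStats(m); i=1+np.argmax(ss[1:,4]); 
cn=max(cv2.findContours((l==i).astype(np.uint8),0,2)[0],key=cv2.contourArea)
r=cv2.minAreaRect(cn); print('tray',r); ap=cv2.approxPolyDP(cv2.convexHull(cn),6,True)[:,0]; print(ap)
w=ray(c,ap,26);print(w.round(1)); 
print(ray(c,cv2.boxPoints(r),26).round(1))
mb,o=bones(c,215,407,155,245)
cv2.imwrite('pics/mb.png',mb*255)
for a,b in o: print(a,b,ray(c,cv2.boxPoints(b),13).round(1).tolist())
im=c['image'][130:310,190:550]; cv2.imwrite('pics/t1z.png',cv2.resize(im,None,fx=2.2,fy=2.2,interpolation=2)[:,:,::-1])
E
```

```text
[[-0.     0.401  0.916]
 [-0.001  0.916 -0.401]
 [-1.    -0.001 -0.   ]]
tray ((308.98974609375, 199.49960327148438), (208.23512268066406, 99.36771392822266), 2.349278688430786)
[[212 146]
 [410 156]
 [411 253]
 [204 244]]
[[ 662.9  198.6   26. ]
 [ 654.5 -220.3   26. ]
 [ 445.5 -218.5   26. ]
 [ 453.5  201.4   26. ]]
[[ 451.7  203.4   26. ]
 [ 663.5  209.    26. ]
 [ 659.1 -231.3   26. ]
 [ 444.7 -218.5   26. ]]
282 ((290.9263916015625, 192.89242553710938), (8.079322814941406, 50.99530029296875), 55.619659423828125) [[544.1, 78.3, 13.0], [609.8, -8.1, 13.0], [595.3, -18.1, 13.0], [530.0, 68.3, 13.0]]
290 ((258.20001220703125, 202.10000610351562), (51.20000457763672, 7.799999237060547), 53.13010025024414) [[585.8, 138.5, 13.0], [596.5, 125.9, 13.0], [509.7, 58.1, 13.0], [499.4, 70.7, 13.0]]
576 ((345.34283447265625, 219.8084716796875), (61.54853057861328, 50.36870574951172), 50.630680084228516) [[529.0, -3.0, 13.0], [601.3, -84.0, 13.0], [500.0, -166.6, 13.0], [430.6, -85.6, 13.0]]
```

View pics/t1z.png

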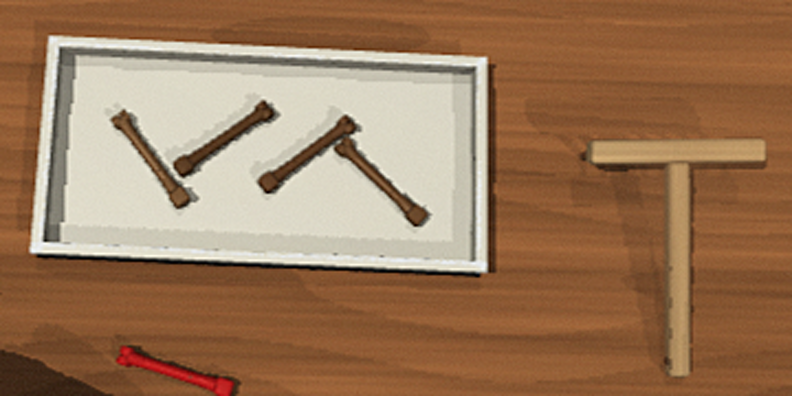

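```bash
python3 - <<'E'
from h import *
s,c=snap('top','t2.png')
s,d=snap('scene','s2.png')
for n,cc,(x0,x1,y0,y1) in (('top',c,(440,550,180,310)),('scene',d,(185,295,110,175))):
    im=cc['image'].astype(int); h=cv2.cvtColor(cc['image'],cv2.COLOR_RGB2HSV)
    m=((im[:,:,2]>85)&(h[:,:,1]<140)&(h[:,:,1]>50)).astype(np.uint8); k=m*0;k[y0:y1,x0:x1]=1;m*=k
    a=cc['image'][y0:y1,x0:x1,::-1]; b=cv2.cvtColor(m[y0:y1,x0:x1]*255,cv2.COLOR_GRAY2BGR)
    S=3 if n=='scene' else 3.5
    cv2.imwrite(f'pics/rk_{n}.png',cv2.resize(np.hstack([a,b]),None,fx=S,fy=S,interpolation=0))
    print(h[199,480] if n=='top' else h[140,212], h[270,470])
E
```

```text
[ 17 111 183] [ 13 159 148]
[ 19  93 230] [ 13 140 171]
```

View pics/rk_top.png

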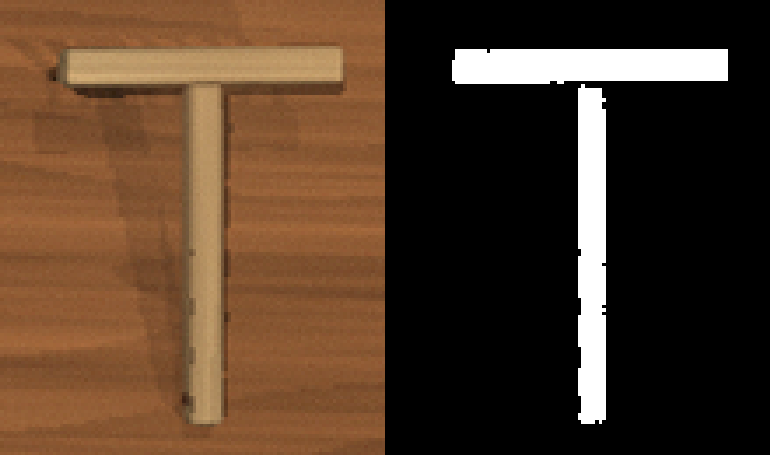

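View pics/rk_scene.png

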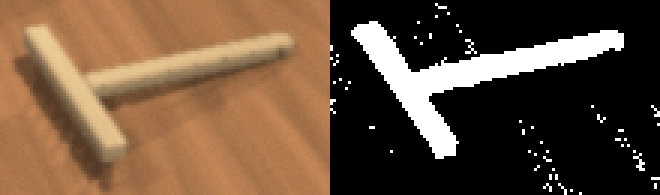

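```bash
python3 - <<'E'
from h import *
c=cams.camera('top')
a=np.radians(12); 
# tip origin heights: local (x,z)->world z
Z=lambda x,z: x*np.sin(a)+z*np.cos(a)
hl,hr=ray(c,[[458.9,198.6],[538,198.6]],Z(0,60))
hc=ray(c,[498.6,198.6],Z(0,60))[0]
e=ray(c,[498.6,300.4],Z(-210,61))[0]
nk=ray(c,[498.6,207],Z(-15,61))[0]
print(hl,hr,np.linalg.norm(hl-hr),hc,e,nk)
v=(hc-e)[:2];print('yaw handle',np.degrees(np.arctan2(v[1],v[0])),np.linalg.norm(v), 'exp',210*np.cos(a)-(0)*np.sin(a))
v2=(hl-hr)[:2];print('yaw head',np.degrees(np.arctan2(-v2[0],v2[1])))
yaw=np.arctan2(v[1],v[0]); u=np.array([np.cos(yaw),np.sin(yaw)])
tip=hc[:2]+u*60*np.sin(a)
print('tips',tip)
g=tip+u*(-55*np.cos(a)-52*np.sin(a)); print('grip',g,Z(-55,52))
# cross-check on scene
d=cams.camera('scene')
P=np.r_[g,Z(-55,52)]
L=np.array([-u[1],u[0]])
hh=[np.r_[hc[:2]+s*82*L,Z(0,60)] for s in(1,-1)]
print(proj(d,[P,*hh,e]), proj(c,[P,*hh,e]))
im=d['image'].copy()
for q in proj(d,[P,*hh,e]): cv2.circle(im,tuple(int(round(x)) for x in q),1,(255,0,0),-1)
cv2.imwrite('pics/chk.png',cv2.resize(im[100:190,180:300],None,fx=5,fy=5,interpolation=0)[:,:,::-1])
E
```

```text
[ 553.78862843 -310.06763234   58.68885604] [ 558.54610263 -472.74526426   58.68885604] 162.74718273104983 [ 556.16851037 -391.44559503   58.68885604] [ 353.74879238 -399.02298077   16.00554857] [ 539.17425312 -391.44364034   56.54832828]
yaw handle 2.143810909014557 202.56149437766746 exp 205.4109961540992
yaw head 1.6751259503202764
tips [ 568.63448055 -390.97894353]
grip [ 504.07017594 -393.39584563] 39.42853224318113
[[228.93937132 135.16423955]
 [223.37417291 157.52933882]
 [195.92498359 117.51665276]
 [280.61049663 121.70965442]] [[496.83671923 225.81110506]
 [458.63643577 198.92077665]
 [538.28695709 198.2814436 ]
 [498.6        300.4       ]]
```

View pics/chk.png

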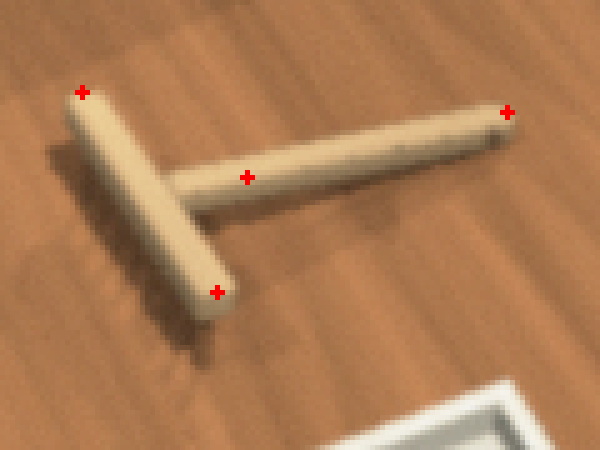

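```bash
cat >> h.py <<'E'
def pose(s): return np.array(s['eef_pos'],float), R.from_euler('xyz',s['eef_rot'])
def rows(p0,r0,p1,r1,n,fing=None,dp=4):
    """n rows from pose0 to pose1, shift in axes at row start"""
    w=(r0.inv()*r1).as_rotvec()/n; w=w.round(3)
    p,r=p0.copy(),r0; out=[]
    for i in range(n):
        t=p0+(p1-p0)*(i+1)/n
        s=(r.inv().apply(t-p)/1000).round(dp)
        p=p+r.apply(s*1000); r=r*R.from_rotvec(w)
        out.append([*w,*s,fing])
    return out,p,r
def show(o):
    for i in range(0,len(o),5): print('['+', '.join(', '.join('%g'%(v+0) for v in r) for r in o[i:i+5])+']')
def toolR(yaw,tilt):
    """rake heading yaw (rad), handle pitch up toward head = tilt; tool x=-rake z, tool y=-rake y, tool z=-rake x"""
    u=np.array([np.cos(yaw),np.sin(yaw),0]); z=np.array([0,0,1.])
    rx=u*np.cos(tilt)+z*np.sin(tilt); rz=-u*np.sin(tilt)+z*np.cos(tilt); ry=np.cross(rz,rx)
    return R.from_matrix(np.c_[-rz,-ry,-rx])
GD=18.8
def tcp_for_grip(g,r): return np.array(g)+r.apply([GD,0,0])
E
python3 - <<'E'
from h import *
p,r=pose(st()); a=np.radians(12)
t=toolR(np.radians(1.9),a); g=np.array([504,-393.3,39.4]); 
tp=tcp_for_grip(g,t); pre=tp-t.apply([100,0,0]); print(pre,tp)
v0=toolR(np.radians(1.9),0)
w=(r.inv()*v0).as_rotvec();print(w)
o,p2,r2=rows(p,r,np.array([pre[0],pre[1],205]),v0,20,100,3); show(o); print(p2)
E
```

```text
[ 487.1268524  -393.85973995  118.82558518] [ 507.90659082 -393.17040504   21.01082511]
[2.69558897e+00 2.41323085e-04 4.06053121e-05]
[0.135, 0, 0, 0, -0.036, 0.03, 100, 0.135, 0, 0, 0, -0.031, 0.035, 100, 0.135, 0, 0, 0, -0.027, 0.039, 100, 0.135, 0, 0, 0, -0.021, 0.041, 100, 0.135, 0, 0, 0, -0.015, 0.045, 100]
[0.135, 0, 0, 0, -0.009, 0.046, 100, 0.135, 0, 0, 0, -0.003, 0.046, 100, 0.135, 0, 0, 0, 0.004, 0.047, 100, 0.135, 0, 0, 0, 0.01, 0.046, 100, 0.135, 0, 0, 0, 0.016, 0.044, 100]
[0.135, 0, 0, 0, 0.021, 0.041, 100, 0.135, 0, 0, 0, 0.027, 0.038, 100, 0.135, 0, 0, 0, 0.032, 0.035, 100, 0.135, 0, 0, 0, 0.036, 0.029, 100, 0.135, 0, 0, 0, 0.04, 0.025, 100]
[0.135, 0, 0, 0, 0.043, 0.019, 100, 0.135, 0, 0, 0, 0.045, 0.012, 100, 0.135, 0, 0, 0, 0.047, 0.007, 100, 0.135, 0, 0, 0, 0.046, 0.001, 100, 0.135, 0, 0, 0, 0.047, -0.006, 100]
[ 487.03630325 -394.10529463  205.49705983]
```

apply_moves(plan=[0.135,0,0,0,-0.036,0.03,100,0.135,0,0,0,-0.031,0.035,100,0.135,0,0,0,-0.027,0.039,100,0.135,0,0,0,-0.021,0.041,100,0.135,0,0,0,-0.015,0.045,100])

```text
clock: 1.02
eef_pos: [287.4, 277.5, 205.6]
eef_rot: [1.654, 1.57, 0.563]
wrist_force: [0.6, -0.0, 0.3]
finger_gap: 94.1
```

apply_moves(plan=[0.135,0,0,0,-0.009,0.046,100,0.135,0,0,0,-0.003,0.046,100,0.135,0,0,0,0.004,0.047,100,0.135,0,0,0,0.01,0.046,100,0.135,0,0,0,0.016,0.044,100])

```text
clock: 1.65
eef_pos: [354.5, 53.2, 205.7]
eef_rot: [1.806, 1.57, 0.039]
wrist_force: [1.3, -0.0, 0.2]
finger_gap: 93.9
```

apply_moves(plan=[0.135,0,0,0,0.021,0.041,100,0.135,0,0,0,0.027,0.038,100,0.135,0,0,0,0.032,0.035,100,0.135,0,0,0,0.036,0.029,100,0.135,0,0,0,0.04,0.025,100])

```text
clock: 2.28
eef_pos: [420.3, -171.0, 205.6]
eef_rot: [2.036, 1.57, -0.406]
wrist_force: [0.1, -0.3, 1.0]
finger_gap: 94.2
```

apply_moves(plan=[0.135,0,0,0,0.043,0.019,100,0.135,0,0,0,0.045,0.012,100,0.135,0,0,0,0.047,0.007,100,0.135,0,0,0,0.046,0.001,100,0.135,0,0,0,0.047,-0.006,100])

```text
clock: 2.9
eef_pos: [487.3, -395.6, 205.4]
eef_rot: [2.561, 1.571, -0.556]
wrist_force: [-0.3, 0.5, 0.4]
finger_gap: 93.7
```

```bash
python3 - <<'E'
from h import *
p,r=pose(st()); a=np.radians(12);print(st()['clock'],p,r.as_matrix().round(3),st()['joints'])
t=toolR(np.radians(1.9),a); g=np.array([504,-393.3,39.4]); tp=tcp_for_grip(g,t); pre=tp-t.apply([100,0,0])
o,p2,r2=rows(p,r,pre,t,4,100,4); show(o); print(p2)
E
```

```text
2.9 [ 487.30782888 -395.56648689  205.44122987] [[ 0.     0.024 -1.   ]
 [-0.    -1.    -0.024]
 [-1.     0.    -0.   ]] [-7.40211283e-01  4.75384400e-01  1.27987761e+00  1.78584073e-05
  1.38623619e+00  8.06297118e-01]
[-0.002, 0.052, 0, 0.0217, -0.0004, 0, 100, -0.002, 0.052, 0, 0.0216, -0.0005, 0.0012, 100, -0.002, 0.052, 0, 0.0215, -0.0004, 0.0023, 100, -0.002, 0.052, 0, 0.0214, -0.0004, 0.0034, 100]
[ 487.10400851 -393.89183366  118.816674  ]
```

apply_moves(plan=[-0.002,0.052,0,0.0217,-0.0004,0,100,-0.002,0.052,0,0.0216,-0.0005,0.0012,100,-0.002,0.052,0,0.0215,-0.0004,0.0023,100,-0.002,0.052,0,0.0214,-0.0004,0.0034,100])

```text
clock: 3.4
eef_pos: [486.8, -392.4, 118.2]
eef_rot: [3.136, 1.361, 0.031]
wrist_force: [-0.7, -0.7, -0.1]
finger_gap: 94.0
```

```bash
python3 - <<'E'
from h import *
s,c=snap('wrist','w1.png'); p,r=pose(s); a=np.radians(12);print(s['clock'],p)
t=toolR(np.radians(1.9),a); g=np.array([504,-393.3,39.4]); tp=tcp_for_grip(g,t)
f=240/np.tan(np.radians(c['fovy'])/2); T=c['T_tool_cam']
def wp(P):
    q=r.inv().apply(np.atleast_2d(P)-p); q=(q-T[:3,3])@T[:3,:3]; return np.c_[c['cx']+f*q[:,0]/q[:,2],c['cy']+f*q[:,1]/q[:,2]]
print('grip px',wp(g), wp(g+t.apply([-9,0,0])))
o,p2,r2=rows(p,r,tp,t,4,100,4); show(o); print(p2)
E
```

```text
3.4 [ 486.80422164 -392.39588406  118.19647601]
grip px [[327.35453057 252.16574802]] [[327.43614397 255.69121424]]
[0.001, 0, 0, 0.0249, 0.0004, -0.0001, 100, 0.001, 0, 0, 0.0248, 0.0003, -0.0001, 100, 0.001, 0, 0, 0.0249, 0.0004, -0.0001, 100, 0.001, 0, 0, 0.0248, 0.0003, -0.0001, 100]
[ 507.92262333 -393.12988039   21.05763498]
```

View pics/w1.png

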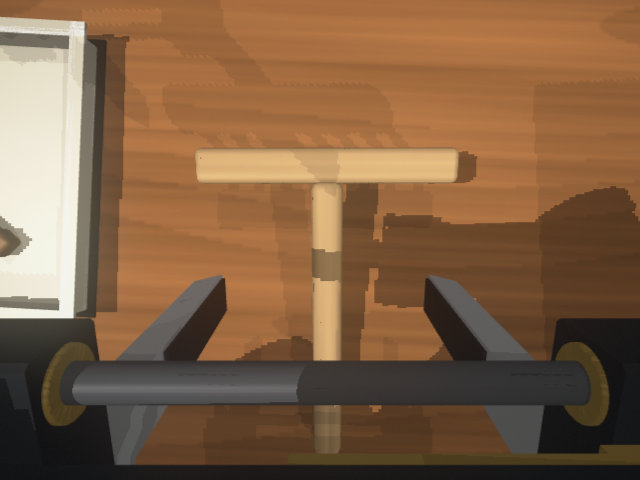

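The handle is at column 327, which matches the predicted grip point at 327.4. I'll descend and grip.

apply_moves(plan=[0,0,0,0.0249,0.0003,0,100,0,0,0,0.0248,0.0003,0,100,0,0,0,0.0249,0.0003,0,100,0,0,0,0.0238,0.0003,0,100])

```text
clock: 3.95
eef_pos: [507.6, -393.0, 22.2]
eef_rot: [3.137, 1.363, 0.033]
wrist_force: [0.6, -0.1, 0.4]
finger_gap: 93.7
```

apply_moves(plan=[0,0,0,0,0,0,0,0,0,0,0,0,0,0,0,0,0,0,0,0,0,0,0,0,0,0,0,0,0,0,0,0,0,0,0], force=40)

```text
clock: 4.58
eef_pos: [507.2, -393.0, 22.9]
eef_rot: [3.136, 1.363, 0.031]
wrist_force: [0.8, 0.3, 0.7]
finger_gap: 47.3
```

```bash
python3 - <<'E'
from h import *
s=st(); p,r=pose(s); print(s['clock'],p,s['finger_gap'],s['wrist_force'],s['joints'])
print((r.inv()*toolR(np.radians(1.9),np.radians(12))).as_rotvec())
E
```

```text
4.575 [ 507.24991605 -393.01526852   22.92512012] 47.34785555559264 [0.80023886 0.28750627 0.68546897] [-0.77973341  0.61914409  1.53021838  0.19953376  0.85759256  0.63361696]
[ 0.00369981  0.0011561  -0.00040406]
```

apply_moves(plan=[0,0,0,0,0,0,0,0,0,0,0,0,0,0,0,0,0,0,0,0,0,0,0,0,0,0,0,0,0,0,0,0,0,0,0])

```text
clock: 5.2
eef_pos: [507.2, -392.9, 22.5]
eef_rot: [3.138, 1.363, 0.033]
wrist_force: [-0.1, -0.8, -0.3]
finger_gap: 19.7
```

```bash
cat >> h.py <<'E'
Ppick=np.array([507.2,-392.9,22.5]); Rpick=R.from_euler('xyz',[3.138,1.363,0.033])
TIP=Rpick.inv().apply(np.array([568.5,-391.2,0.0])-Ppick)
TC=np.array([554.1,-9.7]); TY=np.array([0.0196,0.9998]); TX=np.array([0.9998,-0.0196]); YAW=np.radians(88.88)
def tw(x,y): return TC+TX*x+TY*y
def tcp_for_tip(tip,r): return np.array(tip)-r.apply(TIP)
E
python3 - <<'E'
from h import *
print(TIP)
p,r=pose(st())
up=p+[0,0,130]; r1=toolR(np.radians(1.9),0)
o,p,r=rows(p,r,up,r1,5,0,3); show(o)
r2=toolR(YAW,0); t=tcp_for_tip([*tw(0,-182),120],r2); print(t)
o,p,r=rows(p,r,t,r2,10,0,3); show(o)
E
```

```text
[ 34.6671078    0.5223513  -55.36017328]
[0.001, -0.042, 0, -0.025, 0, -0.005, 0, 0.001, -0.042, 0, -0.026, 0, -0.005, 0, 0.001, -0.042, 0, -0.026, 0, -0.003, 0, 0.001, -0.042, 0, -0.026, 0, -0.002, 0, 0.001, -0.042, 0, -0.026, 0, -0.001, 0]
[ 548.92845404 -247.00298661  154.6671078 ]
[-0.152, 0, 0, 0, -0.014, -0.005, 0, -0.152, 0, 0, 0, -0.014, -0.006, 0, -0.152, 0, 0, -0.001, -0.012, -0.009, 0, -0.152, 0, 0, 0, -0.011, -0.011, 0, -0.152, 0, 0, 0, -0.009, -0.012, 0]
[-0.152, 0, 0, 0, -0.008, -0.013, 0, -0.152, 0, 0, 0, -0.005, -0.015, 0, -0.152, 0, 0, -0.001, -0.003, -0.014, 0, -0.152, 0, 0, 0, -0.001, -0.016, 0, -0.152, 0, 0, 0, 0.002, -0.015, 0]
```

apply_moves(plan=[0.001,-0.042,0,-0.025,0,-0.005,0,0.001,-0.042,0,-0.026,0,-0.005,0,0.001,-0.042,0,-0.026,0,-0.003,0,0.001,-0.042,0,-0.026,0,-0.002,0,0.001,-0.042,0,-0.026,0,-0.001,0])

```text
clock: 5.82
eef_pos: [507.0, -392.7, 153.4]
eef_rot: [0.007, 1.567, -3.103]
wrist_force: [0.2, -0.3, -2.3]
finger_gap: 19.5
```

apply_moves(plan=[-0.152,0,0,0,-0.014,-0.005,0,-0.152,0,0,0,-0.014,-0.006,0,-0.152,0,0,-0.001,-0.012,-0.009,0,-0.152,0,0,0,-0.011,-0.011,0,-0.152,0,0,0,-0.009,-0.012,0])

```text
clock: 6.45
eef_pos: [528.4, -319.7, 153.3]
eef_rot: [-0.785, 1.568, -3.13]
wrist_force: [0.1, -0.1, -1.4]
finger_gap: 19.3
```

apply_moves(plan=[-0.152,0,0,0,-0.008,-0.013,0,-0.152,0,0,0,-0.005,-0.015,0,-0.152,0,0,-0.001,-0.003,-0.014,0,-0.152,0,0,0,-0.001,-0.016,0,-0.152,0,0,0,0.002,-0.015,0])

```text
clock: 7.08
eef_pos: [549.0, -246.0, 154.3]
eef_rot: [-1.519, 1.568, -3.104]
wrist_force: [-0.2, 0.1, -2.1]
finger_gap: 19.5
```

```bash
python3 - <<'E'
from h import *
s,c=snap('top','t3.png'); p,r=pose(s); print(s['clock'],p,s['finger_gap'],s['wrist_force'],s['joints'])
print('tip now',p+r.apply(TIP))
s,d=snap('scene','s3.png'); s,w=snap('wrist','w3.png')
im=c['image']; big=np.hstack([c['image'][100:300,180:500],d['image'][110:310,120:400]])
cv2.imwrite('pics/c3.png',cv2.resize(big,None,fx=1.33,fy=1.33)[:,:,::-1])
r2=toolR(YAW,0); print((r.inv()*r2).as_rotvec())
t=tcp_for_tip([*tw(0,-186),8],r2); o,p,r=rows(p,r,t,r2,5,0,4); show(o)
E
```

```text
7.075 [ 548.9678011  -245.98041882  154.31922267] 19.538284149079843 [-0.16248667  0.12371359 -2.1102463 ] [-4.81572969e-01  4.58731312e-01  1.42478971e+00 -1.30749649e-03
  1.26024886e+00 -4.67166254e-01]
tip now [ 550.17855346 -190.63628637  119.6437114 ]
[0.00554187 0.00013707 0.00250407]
[0.001, 0, 0.001, 0.0223, 0, 0.001, 0, 0.001, 0, 0.001, 0.0224, 0.0001, 0.001, 0, 0.001, 0, 0.001, 0.0223, 0, 0.001, 0, 0.001, 0, 0.001, 0.0223, 0, 0.001, 0, 0.001, 0, 0.001, 0.0224, -0.0001, 0.001, 0]
```

View pics/c3.png

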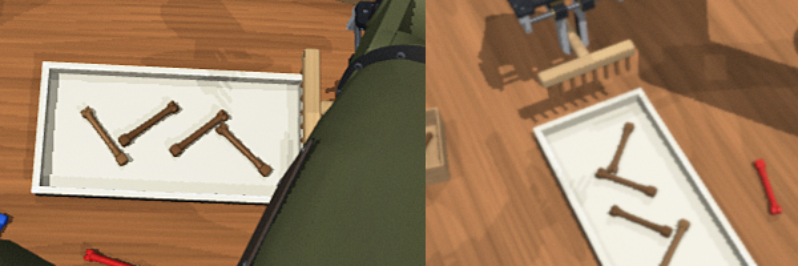

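View pics/w3.png

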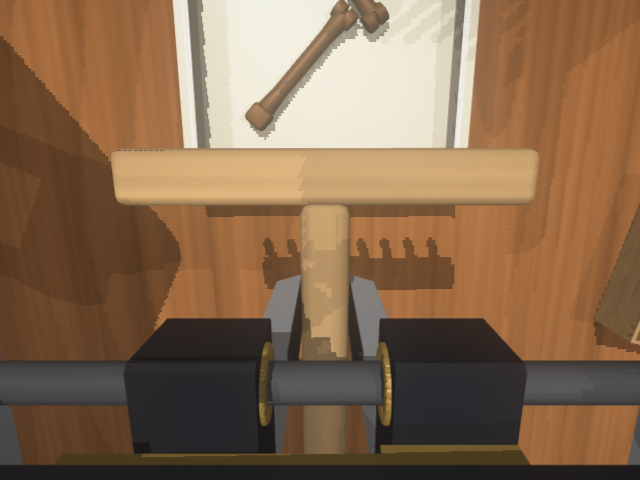

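The rake is centred on the tray (rake column 326, tray middle about 328) and level. The nearest bone end is well ahead of the teeth. Now I'll lower it.

apply_moves(plan=[0.001,0,0.001,0.0223,0,0.001,0,0.001,0,0.001,0.0224,0,0.001,0,0.001,0,0,0.0223,0,0.001,0,0.001,0,0,0.0223,0,0.001,0,0.001,0,0,0.0217,0,0.001,0])

```text
clock: 7.85
eef_pos: [548.5, -252.4, 42.7]
eef_rot: [-0.449, 1.57, -2.048]
wrist_force: [-0.3, -0.1, -2.0]
finger_gap: 19.4
```

```bash
python3 - <<'E'
from h import *
s,d=snap('scene','s4.png'); p,r=pose(s); tp=p+r.apply(TIP); print(s['clock'],p,s['wrist_force'],tp, (tp[:2]-TC)@TX,(tp[:2]-TC)@TY)
s,w=snap('wrist','w4.png')
cv2.imwrite('pics/s4z.png',cv2.resize(d['image'][110:360,170:420],None,fx=2.4,fy=2.4)[:,:,::-1])
r2=toolR(YAW,0)
t=tcp_for_tip([*tw(0,-136),8],r2); o,p,r=rows(p,r,t,r2,5,0,4); show(o)
E
```

```text
7.85 [ 548.46497666 -252.40908236   42.73814464] [-0.3354802  -0.05677122 -1.9849    ] [ 550.57010001 -197.10261807    8.04530008] 0.1438973089116442 -187.43432358565738
[-0.002, 0, 0, 0, 0, -0.0103, 0, -0.002, 0, 0, 0, 0, -0.0103, 0, -0.002, 0, 0, 0, 0, -0.0102, 0, -0.002, 0, 0, 0, 0, -0.0103, 0, -0.002, 0, 0, 0, 0.0001, -0.0103, 0]
```

View pics/s4z.png

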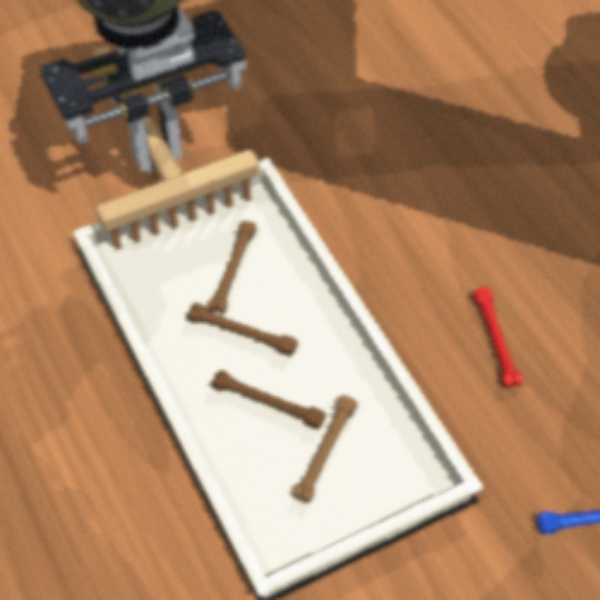

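apply_moves(plan=[-0.002,0,0,0,0,-0.008,0,-0.002,0,0,0,0,-0.008,0,-0.002,0,0,0,0,-0.008,0,-0.002,0,0,0,0,-0.008,0,-0.002,0,0,0,0,-0.008,0])

```text
clock: 8.57
eef_pos: [549.7, -211.0, 43.8]
eef_rot: [0.409, 1.57, -1.175]
wrist_force: [-0.1, -1.0, -2.5]
finger_gap: 20.1
```

apply_moves(plan=[0,0,0,0,0,-0.007,0,0,0,0,0,0,-0.007,0,0,0,0,0,0,-0.007,0,0,0,0,0,0,-0.007,0,0,0,0,0,0,-0.007,0])

```text
clock: 9.2
eef_pos: [550.1, -176.2, 43.6]
eef_rot: [0.095, 1.57, -1.49]
wrist_force: [-0.8, -0.6, -1.6]
finger_gap: 19.7
```

```bash
cat > look.py <<'E'
import sys
from h import *
n=sys.argv[1]
s,d=snap('scene',f's{n}.png'); p,r=pose(s); tp=p+r.apply(TIP); print(s['clock'],'tcp',p.round(1),'F',s['wrist_force'].round(1),'tip',tp.round(1),'tray',((tp[:2]-TC)@TX).round(1),((tp[:2]-TC)@TY).round(1),'rot err',(r.inv()*toolR(YAW,0)).as_rotvec().round(4))
cv2.imwrite(f'pics/z{n}.png',cv2.resize(d['image'][110:360,170:420],None,fx=2.4,fy=2.4)[:,:,::-1])
E
python3 look.py 5
```

```text
9.2 tcp [ 550.1 -176.2   43.6] F [-0.8 -0.6 -1.6] tip [ 551.4 -120.8    8.9] tray -0.5 -111.2 rot err [ 0.0055  0.0004 -0.    ]
```

View pics/z5.png

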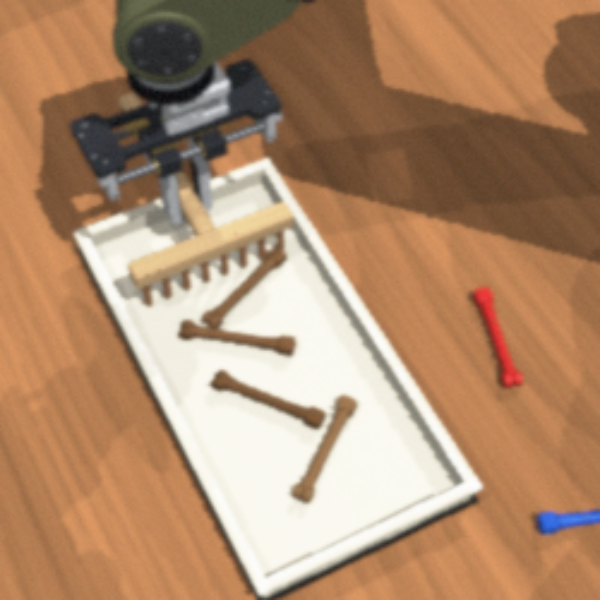

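apply_moves(plan=[0.002,0,0,0.0003,0,-0.007,0,0.001,0,0,0.0003,0,-0.007,0,0.001,0,0,0,0,-0.007,0,0,0,0,0,0,-0.007,0,0,0,0,0,0,-0.007,0])

```text
clock: 9.88
eef_pos: [550.7, -141.1, 43.0]
eef_rot: [-0.219, 1.57, -1.807]
wrist_force: [-0.5, -0.3, -2.0]
finger_gap: 19.7
```

```bash
python3 look.py 6
```

```text
9.875 tcp [ 550.7 -141.1   43. ] F [-0.5 -0.3 -2. ] tip [552.2 -85.8   8.3] tray -0.4 -76.1 rot err [0.0016 0.0004 0.0001]
```

View pics/z6.png

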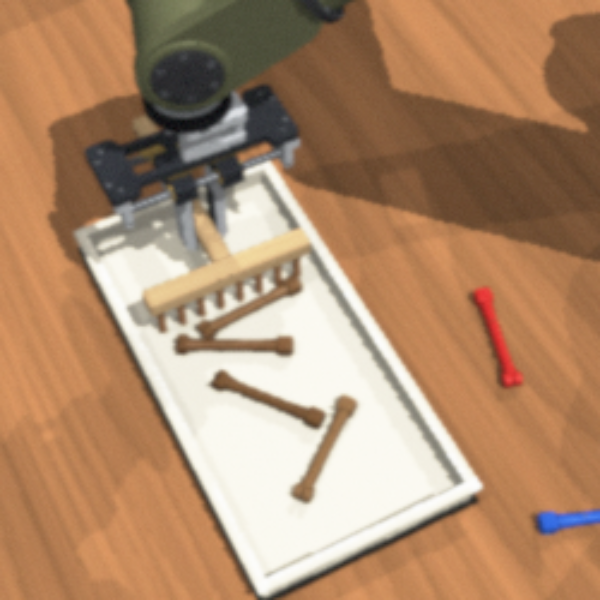

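Bone 4 is nearly aligned with the rake and bone 3 is turning as expected. I'll continue.

apply_moves(plan=[0,0,0,0,0,-0.007,0,0,0,0,0,0,-0.007,0,0,0,0,0,0,-0.007,0,0,0,0,0,0,-0.007,0,0,0,0,0,0,-0.007,0])

```text
clock: 10.55
eef_pos: [551.4, -106.1, 43.0]
eef_rot: [0.147, 1.57, -1.442]
wrist_force: [-0.8, 0.5, -2.5]
finger_gap: 19.9
```

```bash
python3 look.py 7
```

```text
10.55 tcp [ 551.4 -106.1   43. ] F [-0.8  0.5 -2.5] tip [552.9 -50.8   8.3] tray -0.4 -41.1 rot err [ 0.0016  0.0004 -0.0001]
```

View pics/z7.png

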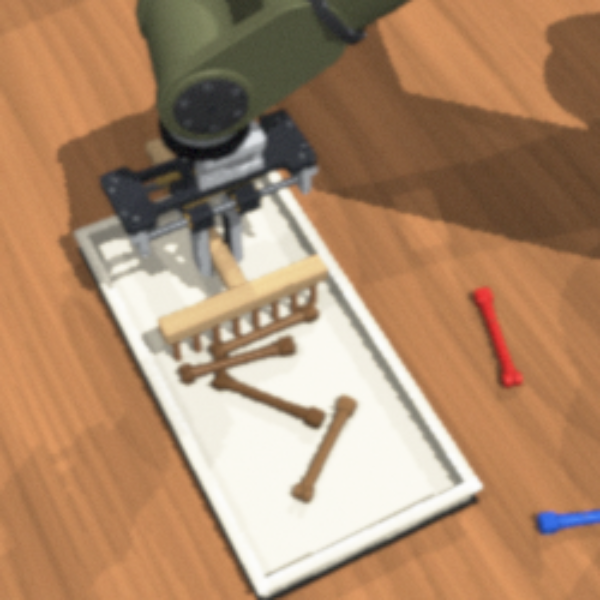

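apply_moves(plan=[0,0,0,0,0,-0.007,0,0,0,0,0,0,-0.007,0,0,0,0,0,0,-0.007,0,0,0,0,0,0,-0.007,0,0,0,0,0,0,-0.007,0])

```text
clock: 11.22
eef_pos: [551.9, -71.2, 43.0]
eef_rot: [-0.105, 1.57, -1.694]
wrist_force: [0.5, -0.9, -2.1]
finger_gap: 19.8
```

```bash
python3 look.py 8
```

```text
11.225 tcp [551.9 -71.2  43. ] F [ 0.5 -0.9 -2.1] tip [553.5 -15.8   8.3] tray -0.5 -6.1 rot err [0.0016 0.0004 0.    ]
```

View pics/z8.png

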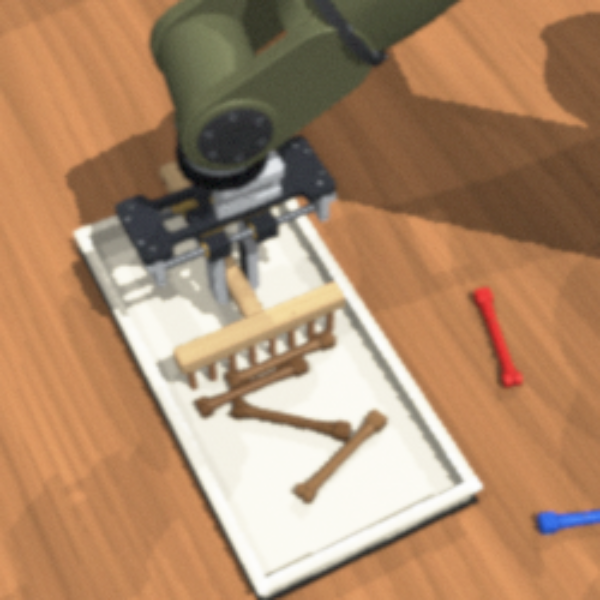

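apply_moves(plan=[0,0,0,0,0,-0.007,0,0,0,0,0,0,-0.007,0,0,0,0,0,0,-0.007,0,0,0,0,0,0,-0.007,0])

```text
clock: 11.78
eef_pos: [552.5, -43.1, 43.0]
eef_rot: [-0.0, 1.57, -1.589]
wrist_force: [0.3, -0.5, -1.8]
finger_gap: 19.5
```

```bash
python3 look.py 9
```

```text
11.775 tcp [552.5 -43.1  43. ] F [ 0.3 -0.5 -1.8] tip [554.   12.2   8.3] tray -0.6 21.9 rot err [ 0.0015  0.0004 -0.    ]
```

View pics/z9.png

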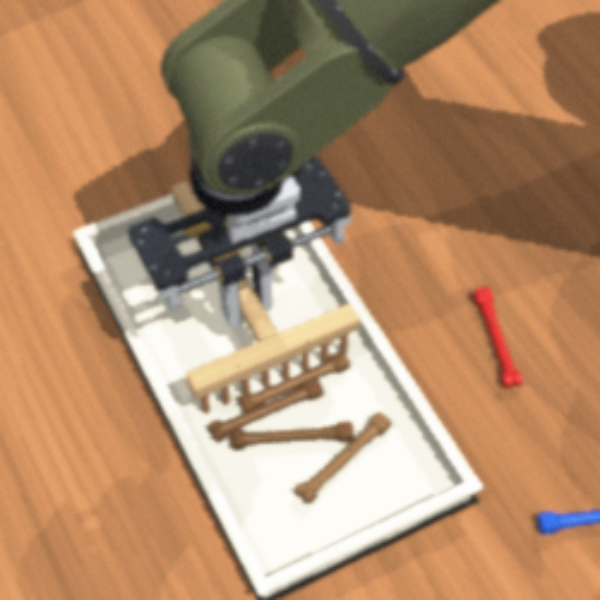

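Everything is turning as wanted, so I'll continue.

apply_moves(plan=[0,0,0,0,0,-0.007,0,0,0,0,0,0,-0.007,0,0,0,0,0,0,-0.007,0,0,0,0,0,0,-0.007,0,0,0,0,0,0,-0.007,0])

```text
clock: 12.45
eef_pos: [553.1, -8.2, 43.0]
eef_rot: [0.139, 1.57, -1.45]
wrist_force: [-0.0, 0.5, -1.9]
finger_gap: 19.6
```

```bash
python3 look.py 10
```

```text
12.45 tcp [553.1  -8.2  43. ] F [-0.   0.5 -1.9] tip [554.6  47.2   8.3] tray -0.6 56.9 rot err [ 0.0016  0.0004 -0.0001]
```

View pics/z10.png

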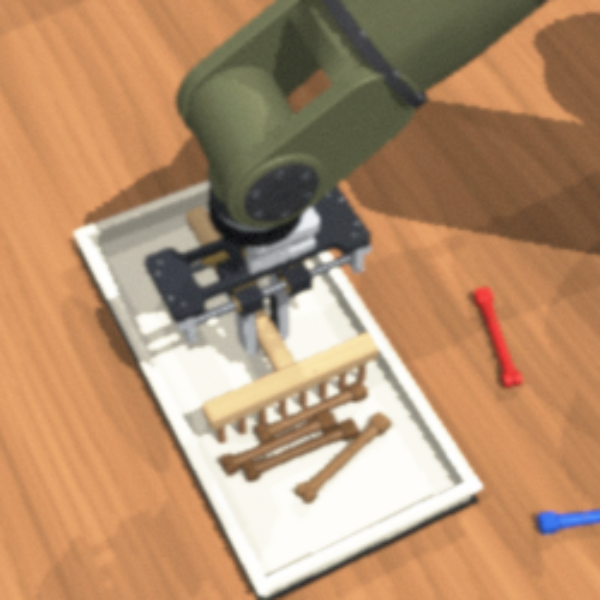

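apply_moves(plan=[0,0,0,0,0,-0.007,0,0,0,0,0,0,-0.007,0,0,0,0,0,0,-0.007,0,0,0,0,0,0,-0.007,0,0,0,0,0,0,-0.007,0])

```text
clock: 13.12
eef_pos: [553.7, 26.8, 42.9]
eef_rot: [0.054, 1.57, -1.535]
wrist_force: [-0.4, -0.7, -1.4]
finger_gap: 19.6
```

```bash
python3 look.py 11
```

```text
13.125 tcp [553.7  26.8  42.9] F [-0.4 -0.7 -1.4] tip [555.2  82.2   8.2] tray -0.7 91.9 rot err [ 0.0016  0.0004 -0.    ]
```

View pics/z11.png

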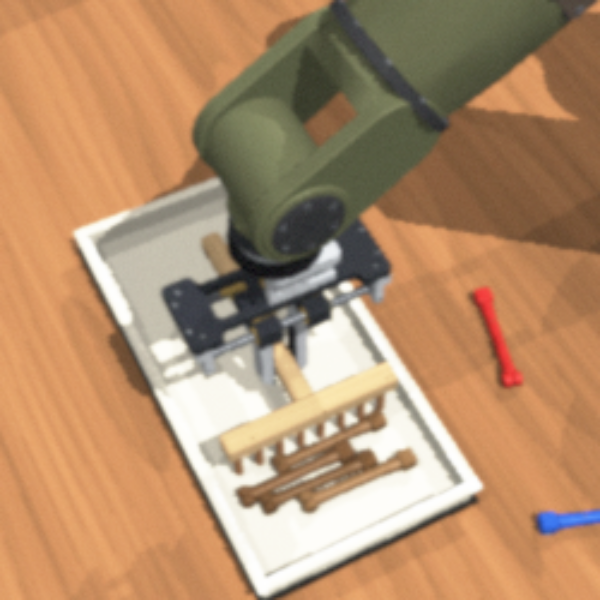

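apply_moves(plan=[0,0,0,0,0,-0.006,0,0,0,0,0,0,-0.006,0,0,0,0,0,0,-0.006,0,0,0,0,0,0,-0.006,0])

```text
clock: 13.68
eef_pos: [554.1, 50.7, 42.9]
eef_rot: [-0.051, 1.57, -1.639]
wrist_force: [-0.3, -0.4, -1.8]
finger_gap: 19.8
```

```bash
python3 look.py 12
```

```text
13.675 tcp [554.1  50.7  42.9] F [-0.3 -0.4 -1.8] tip [555.7 106.1   8.2] tray -0.7 115.8 rot err [0.0015 0.0004 0.    ]
```

View pics/z12.png

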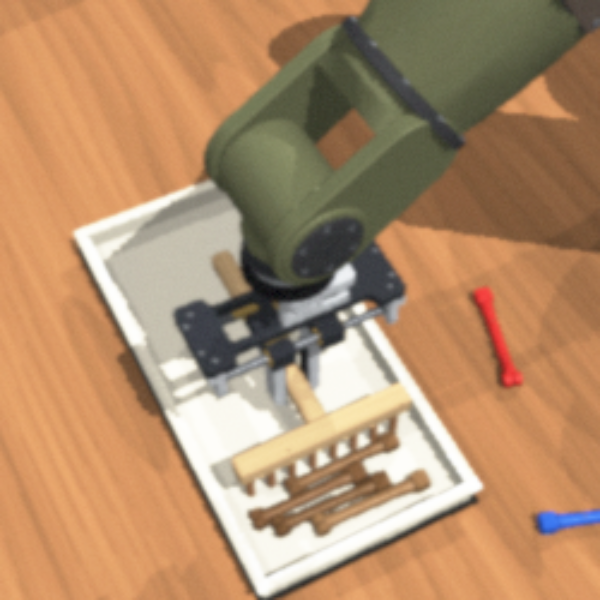

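apply_moves(plan=[0,0,0,0,0,-0.003,0,0,0,0,0,0,-0.003,0,0,0,0,0,0,-0.003,0,0,0,0,0,0,-0.003,0])

```text
clock: 14.22
eef_pos: [554.4, 62.5, 42.9]
eef_rot: [-0.043, 1.57, -1.631]
wrist_force: [-0.8, -0.3, -1.7]
finger_gap: 19.8
```

```bash
python3 look.py 13
```

```text
14.225 tcp [554.4  62.5  42.9] F [-0.8 -0.3 -1.7] tip [555.9 117.8   8.2] tray -0.7 127.5 rot err [0.0015 0.0005 0.    ]
```

View pics/z13.png

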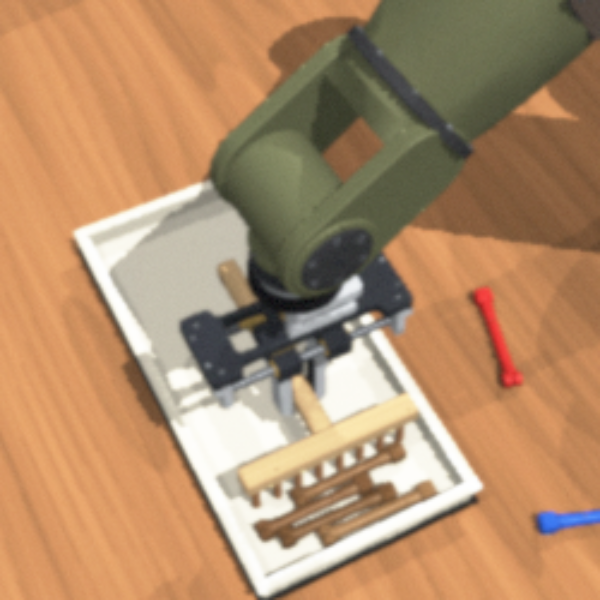

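apply_moves(plan=[0,0,0,0,0,-0.002,0,0,0,0,0,0,-0.002,0,0,0,0,0,0,-0.002,0])

```text
clock: 14.65
eef_pos: [554.5, 68.4, 42.9]
eef_rot: [0.172, 1.57, -1.417]
wrist_force: [-0.2, -0.1, -1.1]
finger_gap: 19.4
```

```bash
python3 look.py 14; python3 - <<'E'
from h import *
s,c=snap('top','t14.png'); cv2.imwrite('pics/t14z.png',cv2.resize(c['image'][130:270,190:330],None,fx=4,fy=4)[:,:,::-1])
E
```

```text
14.65 tcp [554.5  68.4  42.9] F [-0.2 -0.1 -1.1] tip [556.  123.8   8.2] tray -0.7 133.5 rot err [ 0.0015  0.0004 -0.0001]
```

View pics/z14.png

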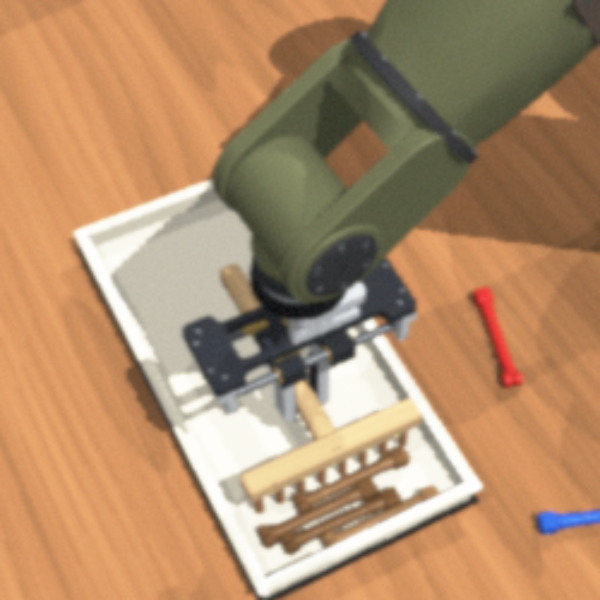

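View pics/t14z.png

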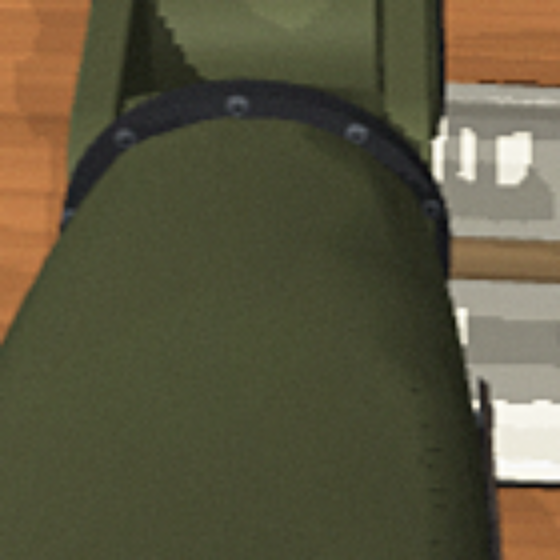

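apply_moves(plan=[0,0,0,0,0,-0.002,0,0,0,0,0,0,-0.002,0])

```text
clock: 15.0
eef_pos: [555.2, 71.1, 43.4]
eef_rot: [0.512, 1.568, -1.076]
wrist_force: [1.2, -16.1, 3.8]
finger_gap: 19.6
```

```bash
python3 look.py 15; python3 - <<'E'
from h import *
s,c=snap('wrist','w15.png'); print(s['wrist_force'])
E
```

```text
15.0 tcp [555.2  71.1  43.4] F [  1.2 -16.1   3.8] tip [556.8 126.3   8.6] tray -0.0 136.0 rot err [ 0.0017  0.0027 -0.0015]
[  1.43268938 -12.05013657   2.01268544]
```

View pics/z15.png

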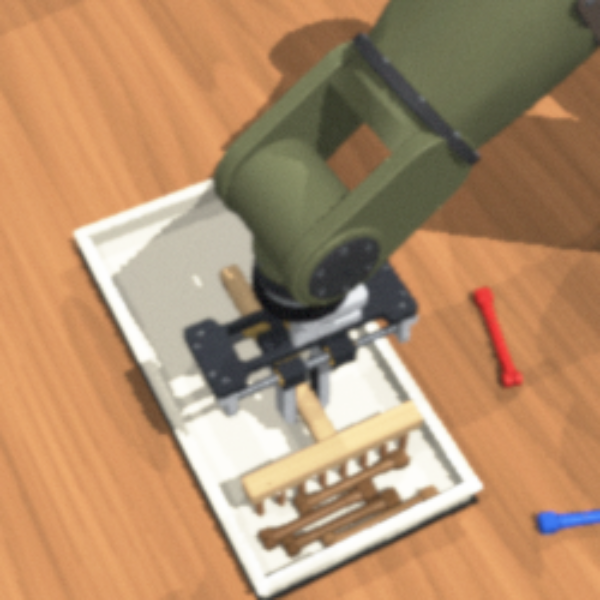

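View pics/w15.png

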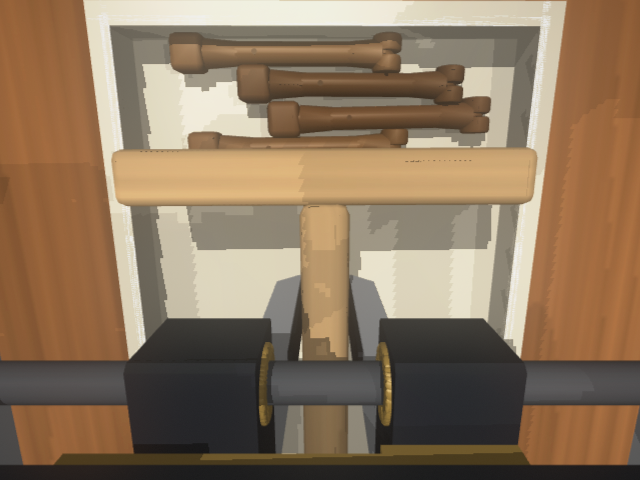

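The row has reached the end wall: force rose to 16 N, and the wrist view shows four parallel bones at rows 50, 83, 118 and 140. I'll back off and look.

apply_moves(plan=[0,0,0,0,0,0.003,0,0,0,0,0,0,0.005,0,0,0,0,0,0,0.012,0,0,0,0,0,0,0.02,0,0,0,0,-0.02,0,0.015,0])

```text
clock: 15.72
eef_pos: [552.6, 15.6, 61.9]
eef_rot: [-1.416, 1.568, -3.005]
wrist_force: [-0.3, -0.4, -0.8]
finger_gap: 19.7
```

apply_moves(plan=[0,0,0,-0.04,0,0,0,0,0,0,-0.04,0,0,0,0,0,0,-0.03,0,0,0])

```text
clock: 16.1
eef_pos: [553.6, 16.1, 174.7]
eef_rot: [1.212, 1.569, -0.377]
wrist_force: [-0.6, 0.3, -3.2]
finger_gap: 19.7
```

```bash
python3 look.py 16; python3 - <<'E'
from h import *
s,c=snap('wrist','w16.png'); print(s['wrist_force'])
E
```

```text
16.1 tcp [553.6  16.1 174.7] F [-0.6  0.3 -3.2] tip [555.2  71.5 140. ] tray -0.5 81.2 rot err [ 0.0007  0.0005 -0.0012]
[ 0.81417633 -0.28166797  1.97236672]
```

View pics/z16.png

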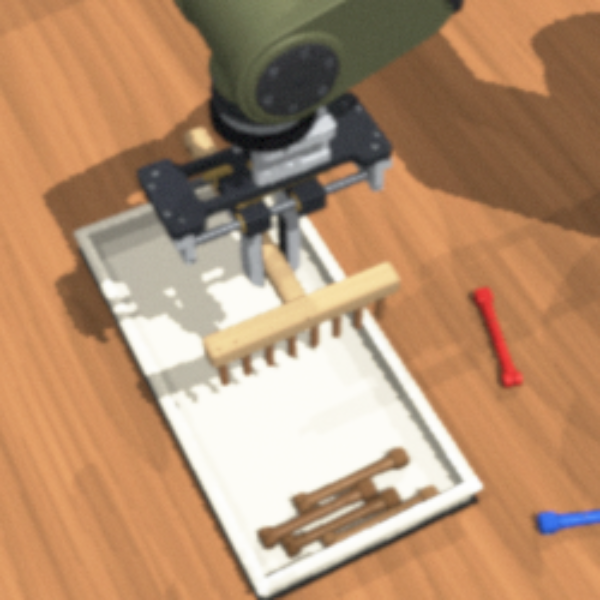

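View pics/w16.png

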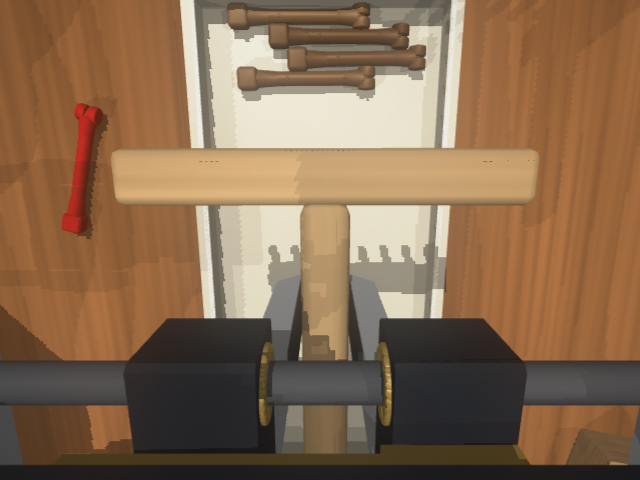

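```bash
python3 - <<'E'
from h import *
p,r=pose(st())
t=np.array([549,-247,175.]); r2=toolR(YAW,0)
o,p,r=rows(p,r,t,r2,5,0,3); show(o)
r1=toolR(np.radians(1.9),0); 
o,p,r=rows(p,r,np.array([507.2,-392.9,160]),r1,10,0,3); show(o);print(p)
E
```

```text
[0, 0, -0.001, 0, 0, 0.053, 0, 0, 0, -0.001, 0, 0, 0.052, 0, 0, 0, -0.001, 0.001, 0, 0.053, 0, 0, 0, -0.001, 0, -0.001, 0.053, 0, 0, 0, -0.001, 0, 0, 0.052, 0]
[0.152, 0, 0, 0.002, -0.004, 0.015, 0, 0.152, 0, 0, 0.001, -0.002, 0.015, 0, 0.152, 0, 0, 0.002, 0.001, 0.015, 0, 0.152, 0, 0, 0.001, 0.003, 0.015, 0, 0.152, 0, 0, 0.002, 0.005, 0.014, 0]
[0.152, 0, 0, 0.001, 0.008, 0.013, 0, 0.152, 0, 0, 0.002, 0.009, 0.013, 0, 0.152, 0, 0, 0.001, 0.011, 0.01, 0, 0.152, 0, 0, 0.002, 0.012, 0.009, 0, 0.152, 0, 0, 0.001, 0.014, 0.007, 0]
[ 506.8403177  -393.12995869  160.22898733]
```

apply_moves(plan=[0,0,-0.001,0,0,0.053,0,0,0,-0.001,0,0,0.052,0,0,0,-0.001,0.001,0,0.053,0,0,0,-0.001,0,-0.001,0.053,0,0,0,-0.001,0,0,0.052,0])

```text
clock: 16.82
eef_pos: [546.7, -247.8, 170.3]
eef_rot: [-1.64, 1.564, 3.054]
wrist_force: [0.3, 0.7, -1.4]
finger_gap: 19.2
```

apply_moves(plan=[0.152,0,0,0.002,-0.004,0.015,0,0.152,0,0,0.001,-0.002,0.015,0,0.152,0,0,0.002,0.001,0.015,0,0.152,0,0,0.001,0.003,0.015,0,0.152,0,0,0.002,0.005,0.014,0])

```text
clock: 17.45
eef_pos: [525.9, -319.4, 162.3]
eef_rot: [-0.902, 1.564, 3.027]
wrist_force: [0.3, -0.9, -2.5]
finger_gap: 19.5
```

apply_moves(plan=[0.152,0,0,0.001,0.008,0.013,0,0.152,0,0,0.002,0.009,0.013,0,0.152,0,0,0.001,0.011,0.01,0,0.152,0,0,0.002,0.012,0.009,0,0.152,0,0,0.001,0.014,0.007,0])

```text
clock: 18.08
eef_pos: [504.7, -392.8, 155.2]
eef_rot: [-0.208, 1.564, 2.961]
wrist_force: [-0.6, 0.4, -2.8]
finger_gap: 19.6
```

```bash
python3 - <<'E'
from h import *
s,c=snap('top','t17.png'); p,r=pose(s); print(s['clock'],p,r.as_euler('xyz'))
cv2.imwrite('pics/t17z.png',cv2.resize(c['image'][135:265,195:335],None,fx=4.5,fy=4.5,interpolation=2)[:,:,::-1])
m,o=bones(c,213,300,155,243)
for a,b in o: print(a,b)
tg=Ppick+[0,0,0.5]
o,p,r=rows(p,r,tg+[0,0,30],Rpick,5,0,4); show(o)
o,p,r=rows(p,r,tg,Rpick,3,0,4); show(o);print(p)
E
```

```text
18.075 [ 504.7300479  -392.82997589  155.21474637] [-0.207848    1.56393591  2.96110854]
1145 ((228.8625946044922, 196.06646728515625), (29.063005447387695, 70.9400405883789), 2.7927021980285645)
[-0.002, 0.043, 0, 0.0204, 0.0001, -0.0006, 0, -0.002, 0.043, 0, 0.0205, 0, 0.0002, 0, -0.002, 0.043, 0, 0.0204, 0.0001, 0.0011, 0, -0.002, 0.043, 0, 0.0204, 0, 0.0021, 0, -0.002, 0.043, 0, 0.0202, 0.0001, 0.0028, 0]
[0, 0, 0, 0.0098, 0, 0.0021, 0, 0, 0, 0, 0.0098, 0, 0.0021, 0, 0, 0, 0, 0.0098, 0, 0.002, 0]
[ 507.24036462 -392.91765514   22.95827967]
```

View pics/t17z.png

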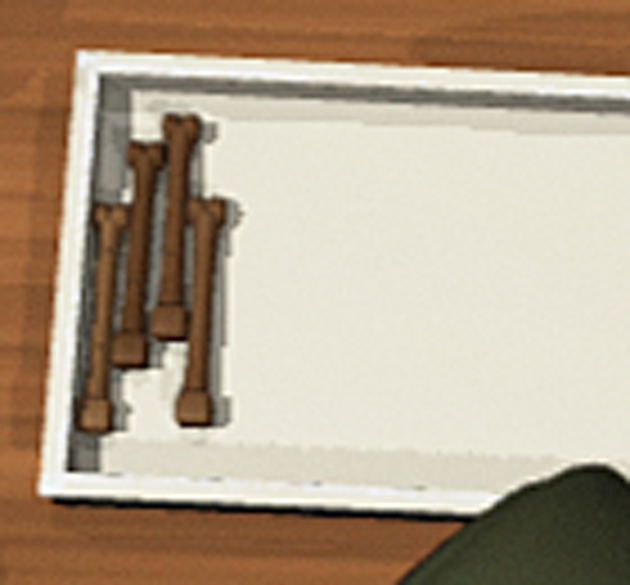

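```bash
python3 - <<'E'
from h import *
c=cams.camera('top')
for n,a,b in (('A',(109,215),(95,412)),('B',(146,152),(130,350)),('C',(180,125),(168,322)),('D',(208,210),(193,405))):
    P=ray(c,[[195+x/4.5,135+y/4.5] for x,y in (a,b)],10)[:,:2]
    t=[((q-TC)@TX,(q-TC)@TY) for q in P]; v=np.subtract(t[0],t[1]); print(n,np.round(t,1).tolist(),np.linalg.norm(v).round(1),np.degrees(np.arctan2(v[1],v[0])).round(2))
# clean measure of tray +y edge
ap=np.array([[212,146],[204,244]]);P=ray(c,ap,28); print(P)
E
```

```text
A [[30.2, 192.3], [-64.3, 191.2]] 94.5 0.68
B [[61.9, 177.5], [-34.3, 177.5]] 96.2 -0.02
C [[76.1, 162.6], [-20.1, 161.1]] 96.2 0.89
D [[34.9, 146.5], [-58.9, 146.7]] 93.9 -0.16
[[662.09498904 198.11363438  28.        ]
 [453.16310347 200.95364486  28.        ]]
```

All four bones are within 1° of straight across, at tray y of about 192, 177, 162 and 147. The first touches the wall, since 192 plus the 8.5 mm half width is 200. Now I'll put the rake down where it came from.

apply_moves(plan=[-0.002,0.043,0,0.0204,0,-0.0006,0,-0.002,0.043,0,0.0205,0,0.0002,0,-0.002,0.043,0,0.0204,0,0.0011,0,-0.002,0.043,0,0.0204,0,0.0021,0,-0.002,0.043,0,0.0202,0,0.0028,0])

```text
clock: 18.8
eef_pos: [508.0, -391.5, 53.5]
eef_rot: [3.135, 1.36, 0.04]
wrist_force: [-0.2, -0.4, -1.8]
finger_gap: 19.6
```

apply_moves(plan=[0,0,0,0.0095,0,0.0021,0,0,0,0,0.0095,0,0.0021,0,0,0,0,0.006,0,0.001,0,0,0,0,0,0,0,0])

```text
clock: 19.3
eef_pos: [508.8, -391.9, 29.3]
eef_rot: [3.137, 1.361, 0.038]
wrist_force: [-0.1, -0.1, -2.3]
finger_gap: 19.6
```

apply_moves(plan=[0,0,0,0.003,0,0.0005,0,0,0,0,0.0025,0,0.0005,0,0,0,0,0.001,0,0,0,0,0,0,0,0,0,0])

```text
clock: 19.8
eef_pos: [509.1, -392.0, 23.0]
eef_rot: [3.136, 1.361, 0.037]
wrist_force: [-0.2, -0.6, -1.5]
finger_gap: 19.7
```

apply_moves(plan=[0,0,0,0.0005,0,0,0,0,0,0,0,0,0,20,0,0,0,0,0,0,40,0,0,0,0,0,0,70,0,0,0,0,0,0,90])

```text
clock: 20.42
eef_pos: [509.2, -392.1, 22.6]
eef_rot: [3.135, 1.361, 0.036]
wrist_force: [0.0, 0.3, -0.5]
finger_gap: 46.3
```

apply_moves(plan=[0,0,0,0,0,0,90,0,0,0,0,0,0,90,0,0,0,0,0,0,90,0,0,0,0,0,0,90])

```text
clock: 20.92
eef_pos: [509.2, -392.0, 22.5]
eef_rot: [3.136, 1.361, 0.037]
wrist_force: [-0.2, 1.2, 0.4]
finger_gap: 83.8
```

apply_moves(plan=[0,0,0,-0.02,0,0,90,0,0,0,-0.04,0,0,90,0,0,0,-0.05,0,0,90,0,0,0,-0.05,0,0,90,0,0,0,-0.03,0,0,90])

```text
clock: 21.55
eef_pos: [469.2, -393.9, 212.7]
eef_rot: [3.12, 1.358, 0.022]
wrist_force: [0.1, 0.6, -0.6]
finger_gap: 84.7
```

```bash
python3 - <<'E'
from h import *
s,c=snap('top','t20.png'); s,d=snap('scene','s20.png'); print(s['clock'],s['eef_pos'],s['finger_gap'],s['qd'].round(3))
E
```

```text
21.6 [ 469.44676811 -394.63416741  216.13528024] 84.57418406795081 [ 0.01   0.034  0.019  0.005 -0.091 -0.003]
```

View pics/t20.png

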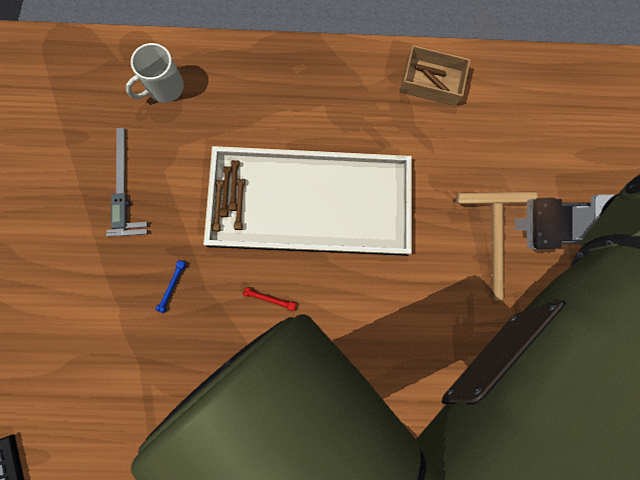

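View pics/s20.png

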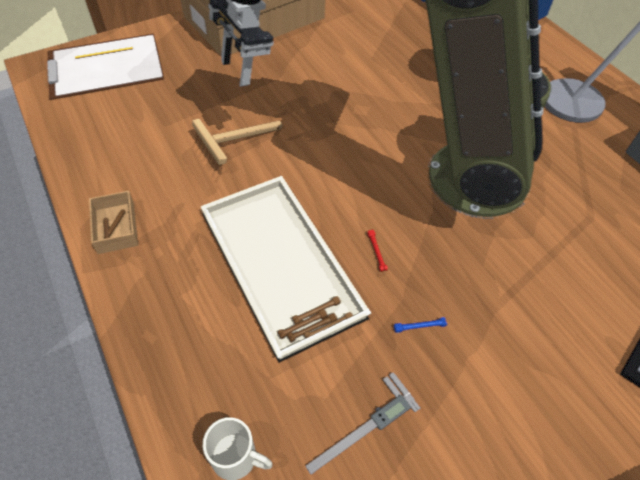

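The four bones sit in rows at the caliper end (top view, columns 213–245). The rake is back on the desk at columns 457–538, the calipers haven't moved, and the gripper is clear.

apply_moves(plan=[0,0,0,0,0,0,90,0,0,0,0,0,0,90,0,0,0,0,0,0,90,0,0,0,0,0,0,90])

```text
clock: 22.15
eef_pos: [469.6, -393.4, 207.8]
eef_rot: [3.139, 1.361, 0.04]
wrist_force: [-0.5, -0.0, -0.2]
finger_gap: 84.4
```

```bash
python3 -c "
from h import *
print(st()['qd'].round(3),st()['wrist_force']); print(ticket.sign_off())"
```

```text
[-0.002 -0.005 -0.002  0.001  0.002 -0.   ] [-0.48703242 -0.03284046 -0.17837103]
the job is handed in; nothing more can be done
None
```

I raked all four bones up against the caliper end of the tray in one slow pass, then put the rake back where it had lain. The job was handed in at about 22 s.

- **Bones:** the measurement after raking put all four within 1° of straight across the tray. They lie in rows about 15 mm apart, with the first one touching the end wall. They looked flat on the floor, but I judged that by eye and did not measure it. They are staggered along their length by up to about 50 mm.
- **Force:** the one notable push was a brief 16 N when the rows met the end wall, and I backed off straight away.
- **Rake and calipers:** the last pictures show the rake clear of the tray, the calipers unmoved and the gripper touching nothing. No checks failed or disagreed.

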